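# Change the stake in the clockmaker's bench chuck

### The job

Change the stake in the upright bench chuck: turn the sleeve anticlockwise to free the round-headed stake, lift it out and stand it in the empty end well of the wooden stand. Then stand the square-headed stake fully down in the chuck and turn the sleeve clockwise until it comes up against its stop, so that all three jaws grip the shank firmly. Leave the domed stake in its well, and do not disturb the alarm clock, the loupe or the oil bottle.

Things in the scene. Friction and masses are not known exactly. Their poses are not given: they have to be found in the camera images.
- chuck: Fixed bench chuck, axis upright. Origin on the axis at the bottom of its grey base plate, 110 x 110 mm and 16 mm thick, on the bench. Above it a dark body 46 mm in diameter up to 42 mm, then the steel sleeve.
- sleeve_top (a point): Centre of the sleeve's top face, on the chuck's axis, 78 mm above the bench. The sleeve is a ribbed steel ring, 52 mm outside diameter, 40 mm inside, from 42 to 78 mm above the bench. It is gripped round its outside from above, anywhere round it; nothing else stands beside it above the base plate.
- chuck_seat (a point): Centre of the floor of the chuck's bore, on the axis, 32 mm above the bench: the foot of a stake rests here. The bore is 14 mm in diameter from 32 to 42 mm height; above it are only the jaws.
- sleeve (a joint): Angle of the sleeve: 0 = jaws wide open (room for 16 mm diameter), growing as it turns clockwise seen from above, hard stop at 1.75 rad. It draws the three jaws in together, 3 mm each per rad; on the 10 mm shank they touch at about 1.0 rad and then press on through springs, 8 N per mm: about 18 N each at the stop. It stays where it is left; turning takes 0.2 N m, up to 0.4 N m when gripping. It starts near the stop, gripping the round stake.
- jaw_a: One of the three jaws, aluminium blocks 9.4 mm wide that reach from 54 to 81 mm above the bench and slide to and from the axis inside the sleeve. Origin on the axis at their lower end when pressed by nothing; x points outward from the axis. The jaw's inner face is at x = +8 mm of this frame, and the frame moves with the jaw. The faces are polished, so the closing jaws centre and straighten the shank.
- jaw_b: The second jaw, alike, a third of a turn round the axis.
- jaw_c: The third jaw, alike.
- stand: Fixed dark wooden stand, 56 (x) x 180 (y) x 40 mm high, with three wells in a row along its y at -60, 0 and +60 mm, each 13 mm in diameter and 30 mm deep (floor 10 mm above the bench). Origin at the centre of its underside.
- stand_hole0 (a point): Centre of the mouth of the empty end well (y = -60 mm of the stand), 40 mm above the bench. The other two wells hold the square and the domed stake, either way round.
- round_stake: Loose steel stake 80 mm long with a 10 mm round shank, its foot rounded like a ball, and a flat round head 22 mm in diameter and 14 mm high at the top (66 to 80 mm above the foot). Origin at the centre of its foot, z along it to the head. 80 g. Starts gripped in the chuck.
- square_stake: The same, with a square head 18 x 18 mm and 14 mm high (66 to 80 mm above the foot; sides along its x and y). Origin at the centre of its foot, z to the head. 75 g. Starts standing in the stand, with some play.
- domed_stake: The same length and shank, with a small domed head 14 mm in diameter (66 to 80 mm above the foot). Origin at the centre of its foot. Starts standing in the stand and stays there.
- alarm_clock: Twin-bell alarm clock, 92 mm wide, 40 mm deep and 130 mm high, standing on the far side of the bench. its face turned away from the robot. Origin under the lower edge of its face. To be left alone.
- loupe: Black eye loupe, 42 mm in diameter, 34 mm high, standing near the robot. Origin at the centre of its underside. To be left alone.
- oil_bottle: Small amber bottle 30 mm in diameter, 75 mm high, on the far side of the bench. Origin at the centre of its underside. To be left alone.
Not all that is in view belongs to the job. What is shaped like the square_stake but green is not meant. There is more than one size of the chuck; the one meant has the size given above.

How it is judged:
On the way, in this order (a step that is already met when the one before it is completed fails the run):
1. the jaws are opened clear of the round stake (value of joint sleeve below 0.85 rad), for 0.1 s.
2. the round stake stands in the empty end well (horizontal distance between round_stake and stand_hole0 below 0.007 m and height (world z) of round_stake below 0.014 m and angle between round_stake's own z axis and vertical below 0.2 rad), for 0.2 s.
3. the square stake stands down in the chuck (horizontal distance between square_stake and chuck_seat below 0.007 m and z of square_stake in the frame of chuck_seat below 0.004 m), for 0.1 s.
4. the sleeve is turned so that all three jaws grip the square stake firmly (value of joint sleeve above 1.4 rad and contact force between each of jaw_a, jaw_b, jaw_c and square_stake above 5 N), for 0.2 s.
At the end, for the whole second after the job is handed in: Square stake in the chuck: foot within 4 mm of the seat, upright within 0.08 rad, each jaw gripping it with over 5 N, sleeve beyond 1.4 rad. Round stake in the empty end well: foot within 4 mm of its floor, within 0.2 rad of upright. Both at rest (all of step 2 and all of step 4 and horizontal distance between square_stake and chuck_seat below 0.004 m and z of square_stake in the frame of chuck_seat below 0.004 m and angle between square_stake's own z axis and vertical below 0.08 rad and linear speed of each of square_stake, round_stake below 0.02 m/s); the robot touches nothing.
It fails at once if the domed stake is moved from its well or lifted by more than 15 mm (distance of domed_stake from where it was at the start of the episode above 0.015 m).
It fails at once if the alarm clock is shifted by more than 20 mm (distance of alarm_clock from where it was at the start of the episode above 0.02 m).
It fails at once if the loupe is shifted by more than 20 mm (distance of loupe from where it was at the start of the episode above 0.02 m).
It fails at once if the oil bottle is shifted by more than 20 mm (distance of oil_bottle from where it was at the start of the episode above 0.02 m).
It also fails if it takes over 64 s, if anything falls off the work surface, if the arm or the gripper's body presses on something with over 40 N, if the wrist force passes 120 N, or if a joint passes its speed limit or range.

### The arm

A 6-joint arm with a two-finger parallel gripper is mounted at the origin on the work surface. World frame = base frame: x ahead of the robot, y to its left, z up, the work surface at z = 0. Lengths are in m, angles in rad, forces in N, time in s.
With the tool pointing down it reaches from about 0.4 to 0.925 m from the base axis. Payload 12.5 kg.
Tool frame: the origin (TCP) lies midway between the tips of the shut fingers; the grasp point (between the pads) lies 19 mm behind it; z points along the fingers, y is the line along which they close (so a half turn about z gives the same grasp; the last joint's range is limited). The gripper opens to 95 mm and grips with 3 to 60 N. Pads are 20 mm wide; open, the fingers measure 119 mm over their backs; the gripper's body (75 mm by 180 mm) begins 59 mm behind the grasp point.
Start: joints at [1.161, 0.491, 1.559, -0, 1.092, -0.106], TCP at [0.187, 0.596, 0.184] pointing down, gripper open.
Joint ranges: [-3.1, 3.1], [-0.84, 2.19], [0.05, 2.79], [-1.13, 4.28], [0.06, 2.93], [-2.69, 2.69]. Speed limits (rad/s): [2.22, 2.22, 2.79, 3.14, 3.14, 3.14].

### API

Orientations are given as a unit quaternion [x, y, z, w].
In Python, from plant import arm gives the robot as it stands. Calls block until the motion is done:
- arm.goto(position, orientation): joint-space move of the TCP to a pose.
- arm.move_linear(position, orientation=None, velocity=0.15, contact_N=None): straight line of the TCP; orientation=None keeps the orientation; velocity is the mean speed in m/s. With contact_N (N) it stops when the force on the tool has changed by that much, and returns True; else False.
- arm.movej(angles): joint-space move.
- arm.grip(opening, grasp_force=None): finger opening in m; grasp_force is the grip in N (None keeps the last); returns when the fingers have stopped.
- arm.wait(seconds).
- arm.solve_ik(position, orientation): joint angles nearest the present ones, or None.
- arm.state(): the state.
- arm.read_camera(name): name is "side" or "top"; returns the picture (384x512x3 uint8, red, green, blue); there is no depth.
- arm.camera_params(name): a dict with "intrinsics" (3x3 intrinsics, pixels), "position" and "orientation" of the camera in the world. Camera axes: x right, y down, z forward; pixel columns grow to the right and rows downward; lengths in m; the calibration is good to about 2 mm. A picture is of the moment at which its call begins. camera_params takes no time and is no camera call.
A pose or a line that the arm cannot do raises arm.Unreachable and nothing moves.
- arm.sign_off(): hands the job in; it is judged then, once.
The state is a dict: "t": time; "q": joint angles; "dq": joint speeds; "tau": joint torques, N m; "ee_pos": TCP position; "tool_rot": TCP orientation; "force": force on the tool from outside, world axes, zero at the start; "torque": the same for the moment, N m; "opening": finger opening in m; "grasp_force": force on a finger pad.
Only numpy, scipy, OpenCV 4.12 (cv2) and the standard library are available. Lean on these libraries where they do the work, as an engineer would, in place of code of your own. Each camera call takes 0.05 s, during which the arm holds its last target. There are 200 camera calls.

## Working session

There is one attempt and no reset: what is moved stays moved. The work goes in short steps, each a Python script; the robot and the scene stay as the last script left them, time stands still between calls to the robot, and variables do not carry over. Pictures are saved under pics/ and viewed, at most 10 in all, crops included, and the job is handed in when it is done.

```bash
ls; mkdir -p pics; python3 - <<'E'
from plant import arm
import cv2
for n in("top","side"):
    cv2.imwrite(f"pics/{n}0.png",cv2.resize(arm.read_camera(n)[:,:,::-1],(800,600),interpolation=cv2.INTER_CUBIC))
    p=arm.camera_params(n);print(n,p)
s=arm.state();print(s['t'],s['tool_rot'],s['ee_pos'],s['opening'])
E
```

```text
pics
top {'intrinsics': array([[479.16061936,   0.        , 259.94187859],
       [  0.        , 479.16061936, 184.96113528],
       [  0.        ,   0.        ,   1.        ]]), 'position': array([0.37844534, 0.02293235, 1.26897429]), 'orientation': array([-0.70321758,  0.70883103, -0.03708776,  0.04084255])}
side {'intrinsics': array([[395.71788384,   0.        , 255.52295333],
       [  0.        , 395.71788384, 191.41779469],
       [  0.        ,   0.        ,   1.        ]]), 'position': array([ 0.34881917, -0.71565811,  0.59005568]), 'orientation': array([ 0.87505896, -0.1086279 ,  0.04537438, -0.4694816 ])}
0.1 [ 1.51289013e-01  9.88489452e-01 -4.73566262e-04 -1.19260432e-04] [0.18684225 0.59616884 0.18372843] 0.094867138372962
```

View pics/top0.png

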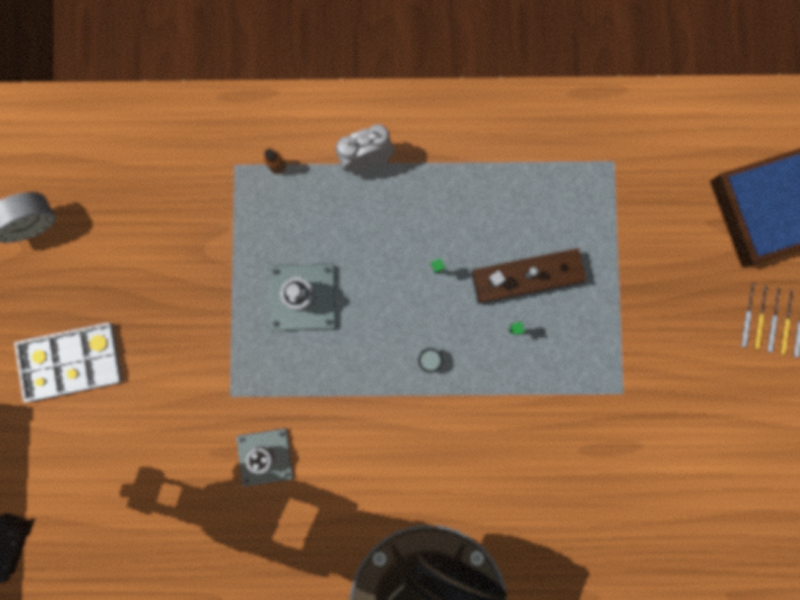

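View pics/side0.png

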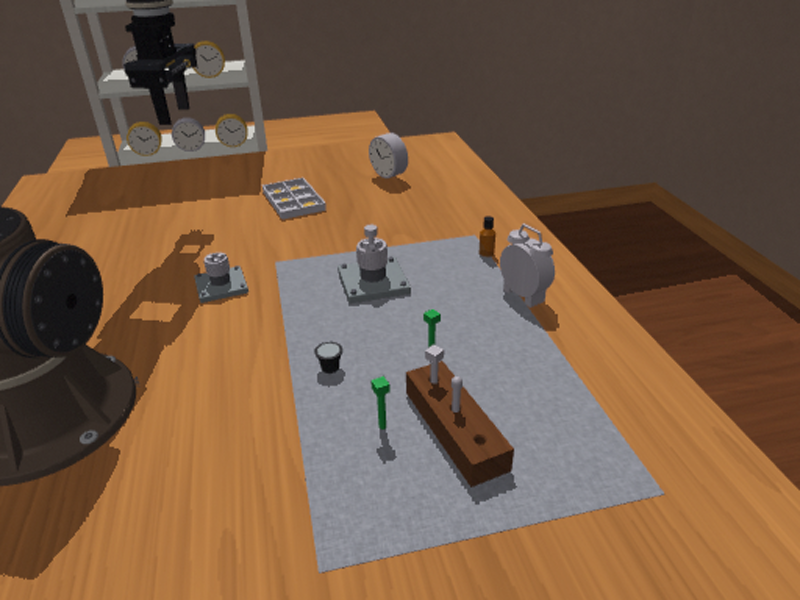

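Candidates (800x600 top view): the large chuck with a stake at (295,293), versus a small chuck at (258,460). I choose the large one. The white square stake is in the stand at (497,278), versus green ones at (437,265) and (517,328). I choose the white one. The domed stake is at (532,271) and the empty well at (565,267). Next: a close crop.

```bash
cat > h.py <<'E'
import numpy as np, cv2
from scipy.spatial.transform import Rotation as R
from plant import arm
def ray(n,u,v):
    p=arm.camera_params(n);d=R.from_quat(p['orientation']).as_matrix()@np.linalg.inv(p['intrinsics'])@[u,v,1.]
    return p['position'],d
def atz(n,u,v,z):
    o,d=ray(n,u,v);return o+d*(z-o[2])/d[2]
def proj(n,P):
    p=arm.camera_params(n);c=p['intrinsics']@R.from_quat(p['orientation']).as_matrix().T@(np.array(P)-p['position'])
    return c[:2]/c[2]
def tri(a,b):
    (o1,d1),(o2,d2)=ray("top",*a),ray("side",*b)
    t=np.linalg.lstsq(np.stack([d1,-d2],1),o2-o1,rcond=None)[0]
    p,q=o1+t[0]*d1,o2+t[1]*d2;return (p+q)/2,np.linalg.norm(p-q)
def crop(n,u,v,w,h,k,im=None):
    im=arm.read_camera(n) if im is None else im
    return cv2.resize(np.ascontiguousarray(im[v:v+h,u:u+w,::-1]),(w*k,h*k),interpolation=cv2.INTER_CUBIC)
def down(yaw): # tool z down; y axis along yaw
    y=np.array([np.cos(yaw),np.sin(yaw),0]);z=np.array([0,0,-1.]);return R.from_matrix(np.stack([np.cross(y,z),y,z],1)).as_quat()
E
python3 - <<'E'
from h import *
t=arm.read_camera("top");s=arm.read_camera("side")
a=np.hstack([crop("top",165,160,60,60,6,t),crop("top",298,155,72,60,6,t)])
b=np.hstack([crop("side",210,135,60,60,4,s),crop("side",255,215,80,60,4,s)])
b=np.pad(b,((0,0),(0,a.shape[1]-b.shape[1]),(0,0)))
cv2.imwrite("pics/c1.png",np.vstack([a,b]));print(a.shape,b.shape)
for u,v in((474,270),(580,249),(587,282),(479,303)):print(atz("top",u*.64,v*.64,.04))
for u,v in((274,266),(336,265),(337,329),(273,330)):print(atz("top",u*.64,v*.64,.016))
E
```

```text
(360, 792, 3) (240, 792, 3)
[ 0.54525466 -0.08359198  0.04      ]
[ 0.57892473 -0.2599844   0.04      ]
[ 0.52369871 -0.26969768  0.04      ]
[ 0.49034715 -0.09085847  0.04      ]
[0.55818276 0.25228082 0.016     ]
[0.55900333 0.14737078 0.016     ]
[0.45075707 0.14540489 0.016     ]
[0.44993533 0.25267984 0.016     ]
```

View pics/c1.png

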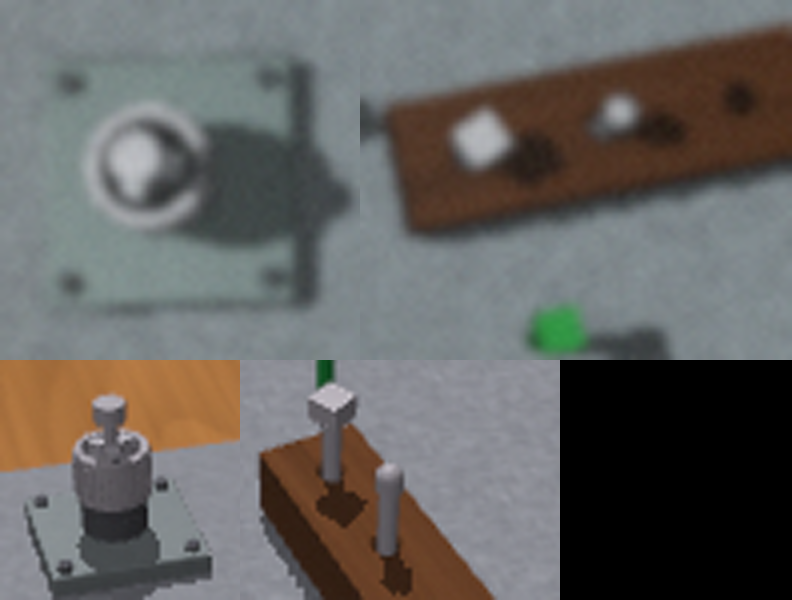

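Composite crop: large chuck ring, 52 mm size, centre at top px (189.3,187.5) and side px (238,157.5). The white square head is at top px (318.3,178.2), turned about 45° in the image. The empty well is at top px (361.3,171.2).

```bash
python3 - <<'E'
from h import *
print("ring",atz("top",189.3,187.5,.078),atz("side",238,157.5,.078))
print("plate c",atz("top",(274+336+337+273)/4*.64,(266+265+329+330)/4*.64,.016))
print("head",atz("top",165+136/6,160+160/6,.112),atz("side",210+109/4,135+40/4,.112))
print("well",atz("top",361.3,171.2,.04),atz("side",480*.64,440*.64,.04))
print("sq",atz("top",318.3,178.2,.09),atz("side",255+92/4,215+35/4,.09))
c=[atz("top",298+(x-360)/6,155+y/6,.09)[:2] for x,y in((482,105),(515,140),(482,172),(450,138))]
for i in range(4):
    d=c[(i+1)%4]-c[i];print(np.linalg.norm(d),np.degrees(np.arctan2(d[1],d[0])))
cc=[np.array([.5453,-.0836]),np.array([.5789,-.26]),np.array([.5237,-.2697]),np.array([.4903,-.0909])]
y=cc[0]+cc[3]-cc[1]-cc[2];y/=np.linalg.norm(y);m=sum(cc)/4
print("stand",m,np.degrees(np.arctan2(y[1],y[0])),"wells",m+.06*y,m,m-.06*y)
print("domed",atz("top",298+(625-360)/6,155+108/6,.09))
W=m-.06*y
for nm,p in(("chuck",(.504,.2,.045)),("well",(*W,.064)),("wellhi",(*W,.2)),("sq",(.52,-.11,.2))):
    for yaw in range(0,360,30):
        q=arm.solve_ik(p,down(np.radians(yaw)));print(nm,yaw,None if q is None else np.round(q[[0,3,5]],2))
E
```

```text
ring [0.50540157 0.20551258 0.078     ] [0.50897074 0.20496607 0.078     ]
plate c [0.50421374 0.19942327 0.016     ]
head [0.50384678 0.20429096 0.112     ] [0.50990397 0.21155298 0.112     ]
well [ 0.54816783 -0.23339479  0.04      ] [ 0.55100575 -0.23047372  0.04      ]
sq [ 0.52465903 -0.11601723  0.09      ] [ 0.52871294 -0.111042    0.09      ]
0.01982610277261823 -137.83180087918538
0.019154335912075708 133.49224204210307
0.019219804426389164 42.194965833312736
0.01918689225350324 -44.69802937154885
stand [ 0.53455 -0.17605] 100.68197349176378 wells [ 0.52342855 -0.11708973] [ 0.53455 -0.17605] [ 0.54567145 -0.23501027]
domed [ 0.53715811 -0.17543616  0.09      ]
chuck 0 [ 0.26 -0.    0.26]
chuck 30 [ 0.26 -0.   -0.27]
chuck 60 [ 0.26 -0.   -0.79]
chuck 90 [ 0.26 -0.   -1.31]
chuck 120 [ 0.26 -0.   -1.84]
chuck 150 [ 0.26 -0.   -2.36]
chuck 180 None
chuck 210 None
chuck 240 [ 0.26 -0.    2.35]
chuck 270 [ 0.26 -0.    1.83]
chuck 300 [ 0.26 -0.    1.3 ]
chuck 330 [ 0.26 -0.    0.78]
well 0 [-0.52 -0.   -0.52]
well 30 [-0.52 -0.   -1.04]
well 60 [-0.52 -0.   -1.57]
well 90 [-0.5
[... 172 characters left out ...]
]
well 300 [-0.52 -0.    0.53]
well 330 [-0.52 -0.    0.01]
wellhi 0 [-0.52 -0.   -0.52]
wellhi 30 [-0.52 -0.   -1.04]
wellhi 60 [-0.52 -0.   -1.57]
wellhi 90 [-0.52 -0.   -2.09]
wellhi 120 [-0.52 -0.   -2.61]
wellhi 150 None
wellhi 180 [-0.52 -0.    2.62]
wellhi 210 [-0.52 -0.    2.1 ]
wellhi 240 [-0.52 -0.    1.58]
wellhi 270 [-0.52 -0.    1.05]
wellhi 300 [-0.52 -0.    0.53]
wellhi 330 [-0.52 -0.    0.01]
sq 0 [-0.33 -0.   -0.33]
sq 30 [-0.33 -0.   -0.86]
sq 60 [-0.33 -0.   -1.38]
sq 90 [-0.33 -0.   -1.9 ]
sq 120 [-0.33 -0.   -2.43]
sq 150 None
sq 180 None
sq 210 [-0.33 -0.    2.29]
sq 240 [-0.33 -0.    1.76]
sq 270 [-0.33 -0.    1.24]
sq 300 [-0.33 -0.    0.71]
sq 330 [-0.33 -0.    0.19]
```

```bash
cat >> h.py <<'E'
C=np.array([.505,.2045]);W=np.array([.547,-.234]);S=np.array([.5245,-.1155])
def j6(d):
    q=np.array(arm.state()['q']);q[5]+=d;arm.movej(q)
def st(m=""):
    s=arm.state();print(m,"t",round(s['t'],2),"p",np.round(s['ee_pos'],4),"F",np.round(s['force'],1),"T",np.round(s['torque'],2),"op",round(s['opening'],4),"g",round(s['grasp_force'],1),"q6",round(s['q'][5],3))
E
python3 - <<'E'
from h import *
arm.goto((*C,.16),down(0));arm.grip(.075,30);st("hover")
im=arm.read_camera("side");cv2.imwrite("pics/h1.png",np.hstack([crop("side",190,80,100,120,4,im)]))
print(arm.move_linear((*C,.046),velocity=.15,contact_N=8));st("down")
E
```

```text
hover t 2.63 p [0.505  0.2045 0.16  ] F [ 0.8  1.2 -0.1] T [-0.1   0.03 -0.  ] op 0.0752 g 0.0 q6 0.264
False
down t 3.59 p [0.5054 0.2046 0.0466] F [-0.5  0.2  0.3] T [-0.09  0.02  0.  ] op 0.0749 g 0.0 q6 0.264
```

View pics/h1.png

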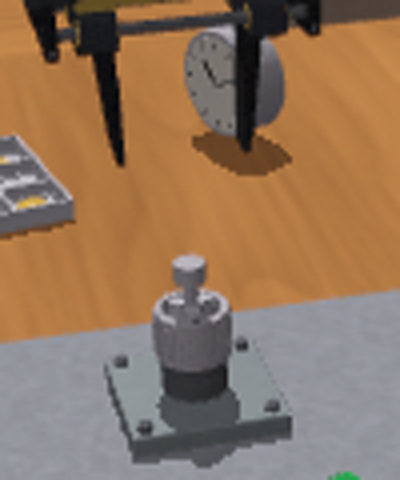

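The open fingers hang either side of the chuck, with tips at crop (121,165) and (247,152) and the sleeve at (192,330). They are centred well enough to grip.

```bash
python3 - <<'E'
from h import *
arm.grip(.045,30);st("grip")
for i in range(3):
    j6(-.5);st(f"turn{i}")
cv2.imwrite("pics/h2.png",np.hstack([crop("side",190,80,100,120,4)]))
E
```

```text
grip t 4.31 p [0.5057 0.2049 0.0478] F [-3.   1.5 18.6] T [ 0.07  0.69 -0.05] op 0.0452 g 9.0 q6 0.264
turn0 t 4.86 p [0.5058 0.2049 0.0479] F [-0.2 -0.5  1.5] T [-0.19  0.03  0.06] op 0.0449 g 1.0 q6 -0.233
turn1 t 5.4 p [0.5058 0.2049 0.0479] F [0.4 0.2 0.6] T [-0.14 -0.04 -0.02] op 0.045 g 0.3 q6 -0.728
turn2 t 5.94 p [0.5057 0.2049 0.0479] F [0.  0.8 0.7] T [0.05 0.06 0.02] op 0.0451 g 0.7 q6 -1.223
```

View pics/h2.png

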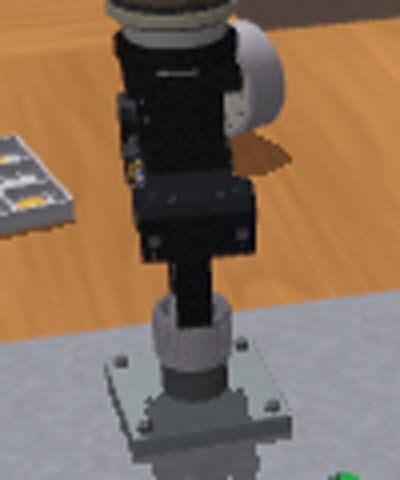

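```bash
python3 - <<'E'
from h import *
def aty(u,v,y):
    o,d=ray("side",u,v);return o+d*(y-o[1])/d[1]
print(aty(220.25,121.25,.2045),aty(251.75,118,.2045))
print("now near tip",[aty(190+195/4,80+325/4,y) for y in(.16,.175,.19)])
print("sleeve front top px", (proj("side",(.505,.1785,.078))-[190,80])*4,(proj("side",(.505,.2045,.112))-[190,80])*4)
for z in (.048,.07): print((proj("side",(.505,.17,z))-[190,80])*4)
print(arm.state()['tool_rot'])
E
```

```text
[0.4687598 0.2045    0.1876643] [0.54980583 0.2045     0.18650946]
now near tip [array([0.50257445, 0.16      , 0.09185169]), array([0.50520828, 0.175     , 0.08331746]), array([0.5078421 , 0.19      , 0.07478324])]
sleeve front top px [194.00466665 329.59799414] [183.77957301 265.66554644]
[198.64854564 375.22285699]
[197.14146703 346.44191952]
[4.19835489e-02 9.99117327e-01 5.20779539e-04 1.29517431e-03]
```

```bash
python3 - <<'E'
from h import *
p=arm.state()['ee_pos']
arm.move_linear((*C,.16),velocity=.3);j6(1.5)
a=[]
for o in(.075,.055,.02,.0):
    arm.grip(o,30);a.append(crop("side",205,80,66,110,3));st()
cv2.imwrite("pics/h3.png",np.hstack(a))
E
```

```text
t 8.63 p [0.505  0.2045 0.1605] F [0.5 0.5 0.4] T [-0.12  0.06  0.02] op 0.075 g 0.0 q6 0.274
 t 9.28 p [0.505  0.2045 0.1605] F [-0.  -0.1  0.6] T [-0.14  0.08  0.02] op 0.055 g 0.0 q6 0.274
 t 10.11 p [0.505  0.2045 0.1605] F [-0.5  0.4  0.3] T [-0.07  0.04  0.02] op 0.0202 g 0.0 q6 0.274
 t 10.73 p [0.505  0.2045 0.1605] F [ 0.1  0.7 -0.2] T [-0.07  0.02 -0.  ] op 0.0004 g 0.0 q6 0.274
```

View pics/h3.png

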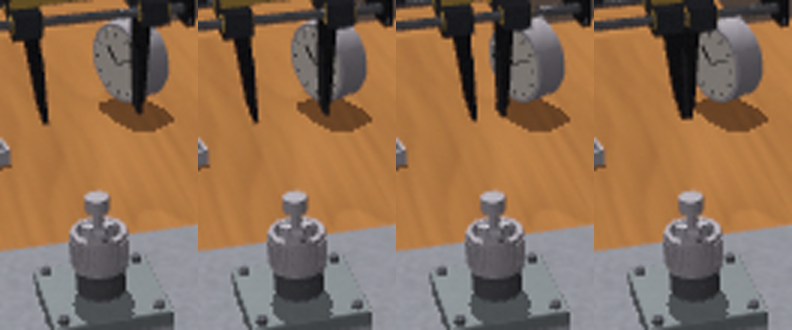

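```bash
python3 - <<'E'
from h import *
def aty(u,v,y):
    o,d=ray("side",u,v);return o+d*(y-o[1])/d[1]
print("shut tip",aty(205+92/3,80+118/3,.2045))
print("body bottom h2",aty(190+195/4,80+260/4,.167))
print("stake head px pred at C", (proj("side",(*C,.112))-[205,80])*3, "tip pred",(proj("side",(*C,.1605))-[205,80])*3)
arm.grip(.075,30)
print(arm.move_linear((*C,.032),velocity=.15,contact_N=8));st("down")
arm.grip(.045,30);st("grip")
cv2.imwrite("pics/h4.png",np.hstack([crop("side",190,80,100,120,4)]))
E
```

```text
shut tip [0.50815952 0.2045     0.18798108]
body bottom h2 [0.50599463 0.167      0.13443151]
stake head px pred at C [ 92.83467976 199.24915983] tip pred [ 89.99209041 148.43716291]
False
down t 13.03 p [0.5054 0.2046 0.0327] F [0.2 0.  0.1] T [-0.08  0.05  0.01] op 0.0748 g 0.0 q6 0.274
grip t 13.54 p [0.5066 0.2046 0.0326] F [ 5.3 -0.9 -0.4] T [-0.23 -0.73 -0.11] op 0.0522 g 30.0 q6 0.274
```

View pics/h4.png

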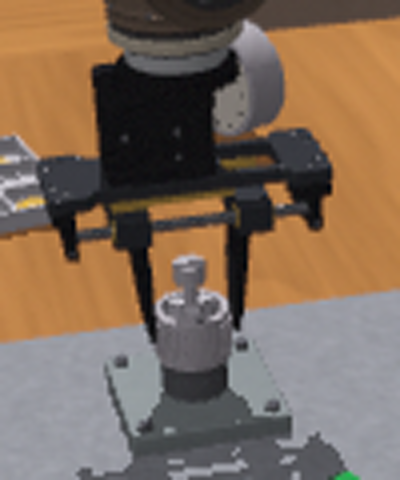

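The fingers now hold the sleeve: opening 52 mm, grip 30 N. The tips are really about 28 mm above the reported TCP, and the body clears the head at crop (189,262). Now turning.

```bash
python3 - <<'E'
from h import *
arm.grip(.045,40)
for i in range(3):
    j6(-.5);st(f"turn{i}")
im=arm.read_camera("side");arm.grip(.07);st("rel")
arm.move_linear((*arm.state()['ee_pos'][:2],.085),velocity=.25)
cv2.imwrite("pics/h5.png",np.hstack([crop("side",205,110,60,80,6,im),crop("side",205,110,60,80,6)]))
E
```

```text
turn0 t 14.36 p [0.5085 0.2051 0.0326] F [ 9.7  3.1 -8.3] T [ 0.1  -1.1   0.21] op 0.0523 g 40.0 q6 -0.227
turn1 t 14.91 p [0.51   0.2063 0.0326] F [ 7.2  9.8 -7.5] T [ 1.18 -0.86  0.19] op 0.0525 g 40.0 q6 -0.727
turn2 t 15.46 p [0.5107 0.2081 0.0326] F [ 2.5 15.2 -7.1] T [ 2.5  -0.4   0.25] op 0.052 g 40.0 q6 -1.228
rel t 16.07 p [0.5101 0.2061 0.0327] F [0.  0.4 0.1] T [ 0.08  0.02 -0.  ] op 0.07 g 0.0 q6 -1.227
```

View pics/h5.png

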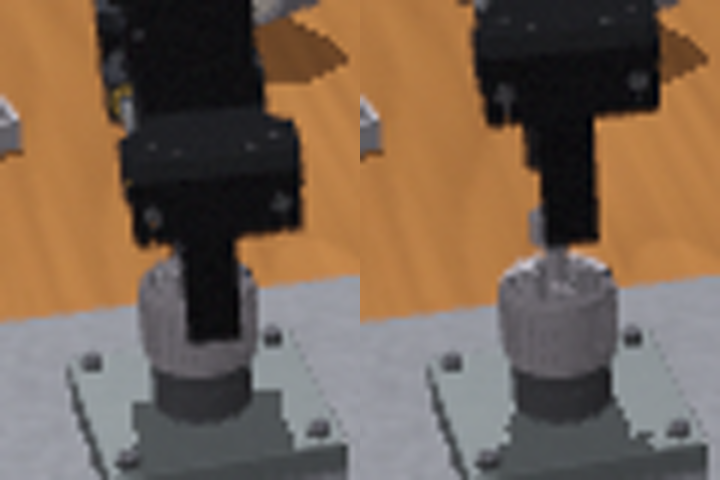

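```bash
python3 - <<'E'
from h import *
def aty(u,v,y):
    o,d=ray("side",u,v);return o+d*(y-o[1])/d[1]
print("finger x",[aty(240,150,y) for y in(.16,.17)],"shank",aty(205+(557-360)/6,110+40,.206))
p=arm.state()['ee_pos'];xy=np.array([.508,p[1]+.0005])
arm.grip(.05)
arm.move_linear((*xy,.060),velocity=.2,contact_N=8);st("at head")
arm.grip(.015,25);st("gripped")
print("lift hit",arm.move_linear((*xy,.15),velocity=.12,contact_N=10));st("lifted")
t=arm.read_camera("side");cv2.imwrite("pics/h6.png",crop("side",190,60,100,120,4,t))
E
```

```text
finger x [array([0.50728771, 0.16      , 0.12361631]), array([0.50909742, 0.17      , 0.11828958])] shank [0.50978374 0.206      0.09995541]
at head t 17.35 p [0.5074 0.2064 0.0595] F [0.7 0.1 0.2] T [0.01 0.05 0.04] op 0.0501 g 0.0 q6 -1.226
gripped t 17.94 p [0.5081 0.2065 0.0602] F [ 0.1 -0.2  1.6] T [-0.21  0.09  0.07] op 0.0214 g 25.0 q6 -1.226
lift hit False
lifted t 18.84 p [0.5076 0.2064 0.1493] F [-0.7 -0.7 -0.9] T [0.04 0.03 0.02] op 0.0212 g 25.0 q6 -1.225
```

View pics/h6.png

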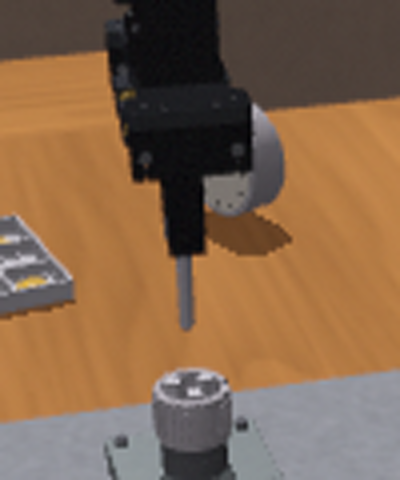

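The round stake hangs straight, midway under the fingers, with its foot at side px (236.75,142). The open sleeve's centre is at about (238,156). Next: hover over the well and compare foot and mouth in the same camera.

```bash
python3 - <<'E'
from h import *
def aty(u,v,y):
    o,d=ray("side",u,v);return o+d*(y-o[1])/d[1]
print("foot cam",aty(236.75,142,.2064),"atz .121",atz("side",236.75,142,.121))
print("sleeve cam",atz("side",238,156,.078))
b=arm.read_camera("side").astype(int); np.save("before.npy",b)
g=b[265:300,290:325].sum(2); m=(g<90)
lab=cv2.connectedComponentsWithStats(m.astype(np.uint8))
print("dark",lab[2].tolist(),(lab[3]+[290,265]).round(1).tolist(),g.min(),np.percentile(g,20))
y=down(np.radians(10.7))
arm.goto((*W,.15),y);arm.move_linear((*W,.083),velocity=.2);st("hover")
a=arm.read_camera("side").astype(int);np.save("after.npy",a)
cv2.imwrite("pics/w.png",crop("side",270,220,75,80,7,a.astype(np.uint8)))
d=np.abs(a-b).sum(2)>60
print("foot pred px",proj("side",(*W,.055)))
for r in range(262,290,1):
    c=np.where(d[r,290:330])[0]+290
    if len(c):print(r,c.min(),c.max(),a[r,c].mean(0).astype(int))
E
```

```text
foot cam [0.50811052 0.2064     0.12354595] atz .121 [0.50897984 0.21143208 0.121     ]
sleeve cam [0.5106201  0.21318327 0.078     ]
dark [[0, 0, 35, 35, 1187], [14, 15, 2, 3, 3], [21, 28, 11, 7, 30], [33, 28, 2, 2, 2], [21, 33, 2, 2, 2], [17, 34, 1, 1, 1]] [[306.7, 281.6], [304.7, 281.0], [316.0, 296.5], [323.5, 293.5], [311.5, 298.5], [307.0, 299.0]] 79 110.0
hover t 21.05 p [ 0.5475 -0.2335  0.0835] F [ 0.7 -0.2  0.1] T [-0.1   0.05 -0.  ] op 0.0213 g 25.0 q6 -0.702
foot pred px [306.18499083 277.62188701]
262 305 329 [119 114 120]
263 305 324 [130 126 131]
264 305 318 [129 124 131]
265 305 313 [117 111 117]
266 305 328 [124 120 125]
267 305 316 [119 116 122]
268 305 327 [120 117 124]
269 304 327 [128 120 124]
270 305 321 [118 114 121]
271 305 326 [119 116 122]
272 305 309 [108 104 110]
273 304 320 [118 112 115]
274 305 320 [118 113 120]
275 305 308 [117 107 110]
276 321 321 [168 170 178]
278 325 325 [167 168 177]
281 329 329 [165 168 176]
285 307 310 [65 42 27]
286 306 310 [65 42 27]
287 306 310 [66 42 27]
288 306 311 [67 42 28]
289 307 311 [66 41 27]
```

```bash
python3 - <<'E'
from h import *
b=np.load("before.npy");print(b[275:289,299:316].sum(2))
f=atz("side",306.7,274.8,.055);print(f)
for v in((307,281.4),(306.5,281.4)):
    w=atz("side",*v,.04);print(w,w-f)
E
```

```text
[[214 215 219 219 215 222 226 224 225 226 226 226 221 219 216 216 214]
 [216 212 216 220 217 218 224 229 227 225 224 222 228 219 219 219 216]
 [222 216 210 218 220 214 212 219 219 222 222 220 224 226 218 216 217]
 [226 221 211 212 215 179 143 147 163 187 196 221 224 224 223 218 217]
 [221 223 216 208 176 147 128 119 131 156 176 193 222 223 223 224 217]
 [219 220 224 201 135 112  85  96  99 109 125 183 207 224 222 225 217]
 [222 219 223 206 138  86  93  96 104 107 108 146 200 223 222 225 226]
 [226 217 219 223 190  93  89  90 101 103 104 132 210 222 221 224 222]
 [226 224 218 222 223 154 110 106 108 117 112 181 219 226 226 222 221]
 [229 222 226 218 224 220 188 156 140 166 167 219 224 223 223 227 221]
 [227 228 227 220 219 223 217 190 205 213 215 218 224 225 224 225 223]
 [222 230 225 226 218 217 217 215 211 208 211 216 223 225 227 224 223]
 [231 229 225 223 221 221 219 223 216 201 209 213 221 226 227 224 224]
 [225 226 225 228 228 221 221 218 217 207 205 213 215 223 229 226 222]]
[ 0.55028587 -0.22755786  0.055     ]
[ 0.55081566 -0.22990747  0.04      ] [ 0.00052978 -0.00234961 -0.015     ]
[ 0.54991881 -0.2296724   0.04      ] [-0.00036706 -0.00211454 -0.015     ]
```

```bash
python3 - <<'E'
from h import *
w=np.array([.547,-.2356])
arm.move_linear((*w,.075),velocity=.1)
print(arm.move_linear((*w,.038),velocity=.06,contact_N=6));st("in?")
E
```

```text
True
in? t 21.96 p [ 0.5476 -0.2352  0.0379] F [1.7 2.  4.5] T [ 0.36 -0.27  0.02] op 0.0211 g 25.0 q6 -0.704
```

```bash
python3 - <<'E'
from h import *
arm.grip(.045);p=arm.state()['ee_pos']
arm.move_linear((*p[:2],.10),velocity=.25);st("released")
s=np.array([.5247,-.117])
arm.goto((*s,.10),down(np.radians(43.5)));
print(arm.move_linear((*s,.040),velocity=.15,contact_N=6));st("at sq")
arm.grip(.012,25);st("gripped")
print(arm.move_linear((*s,.15),velocity=.15,contact_N=10));st("lifted")
a=arm.read_camera("side");b=np.load("before.npy")
cv2.imwrite("pics/l.png",np.hstack([crop("side",255,170,80,120,5,a)]))
E
```

```text
released t 23.0 p [ 0.5476 -0.2353  0.1009] F [0.5 0.2 0.2] T [-0.13  0.01 -0.01] op 0.0449 g 0.0 q6 -0.704
False
at sq t 24.1 p [ 0.5249 -0.1177  0.04  ] F [-0.2 -0.4  0.5] T [-0.02  0.02  0.  ] op 0.0452 g 0.0 q6 -1.101
gripped t 24.67 p [ 0.5251 -0.117   0.0403] F [-0.2  0.3  3.8] T [ 0.2  -0.19  0.01] op 0.018 g 25.0 q6 -1.102
False
lifted t 25.55 p [ 0.5242 -0.1169  0.1492] F [-0.6  1.  -1.5] T [-0.06  0.02 -0.  ] op 0.0178 g 25.0 q6 -1.101
```

View pics/l.png

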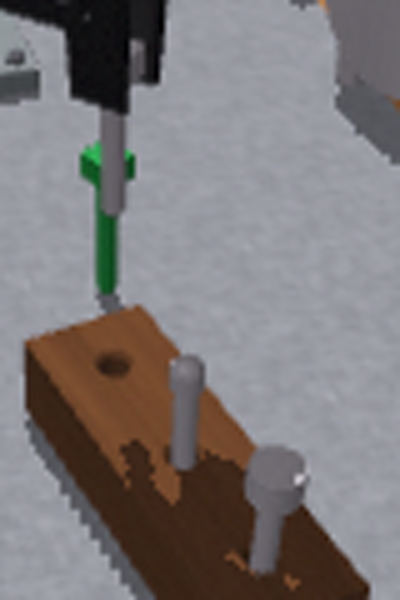

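The round stake stands in the end well at crop (275,470), and the domed stake is untouched at (186,410). The square stake hangs straight, foot at (115,212). Next: hover over the chuck and compare the foot with the sleeve numerically.

```bash
python3 - <<'E'
from h import *
C=np.array([.509,.208])
arm.goto((*C,.15),down(np.radians(43.5)));arm.move_linear((*C,.122),velocity=.15);st("hover")
a=arm.read_camera("side").astype(int);b=np.load("after.npy")
d=np.abs(a-b).sum(2)>60
print("pred foot",proj("side",(*C,.092)))
for r in range(140,160):
    c=np.where(d[r,225:252])[0]+225
    if len(c):print(r,c.tolist())
e=b[140:185,220:256].sum(2)
print(e[5:25])
E
```

```text
hover t 27.17 p [0.5091 0.2071 0.1218] F [-1.  -0.1  0.1] T [-0.01  0.01  0.03] op 0.018 g 25.0 q6 -0.492
pred foot [237.53930108 152.35357552]
140 [236, 237, 238, 239]
141 [236, 237, 238, 239]
142 [236, 237, 238, 239]
143 [236, 237, 238, 239]
144 [236, 237, 238, 239]
145 [236, 237, 238, 239, 240]
146 [236, 237, 238, 239, 240]
147 [236, 237, 238, 239, 240]
148 [236, 237, 238, 239, 240]
149 [236, 237, 238, 239, 240]
150 [236, 237, 238, 239, 240]
151 [237, 238, 239]
156 [237, 238, 239]
157 [237, 238, 239, 240]
158 [238, 239, 240]
159 [238, 239, 240, 241]
[[402 400 402 414 419 418 418 414 412 410 404 400 409 410 408 406 405 423
  430 430 435 434 431 430 425 417 420 426 428 425 419 415 412 412 415 424]
 [404 402 406 415 420 420 417 414 413 407 404 400 400 406 406 406 407 421
  428 430 433 431 431 430 427 419 415 417 422 421 417 413 411 407 411 419]
 [404 405 412 414 420 420 419 415 415 412 405 399 399 406 406 406 413 422
  433 430 431 431 430 428 428 420 412 412 419 419 414 410 410 406 410 411]
 [407 408 412 416 421 423 418 415 412 414 403 404 396 399 406 404 413 423
  431 434 430 430 42
[... 1739 characters left out ...]
 501 548 542 590 533 541 551
  541 543 539 543 479 367 272 279 360 296 516 516 515 513 515 521 514 509]
 [458 472 474 469 492 507 509 514 322 308 344 342 344 429 355 435 502 505
  429 334 388 305 284 278 268 381 284 296 514 522 517 515 520 525 521 517]
 [504 507 511 512 511 514 520 513 371 311 326 326 346 339 340 337 341 329
  329 319 322 302 288 281 287 305 302 312 517 519 511 515 516 523 522 521]
 [521 522 518 514 516 519 522 517 377 317 322 325 343 318 335 340 407 338
  333 321 311 304 299 282 289 303 303 292 518 511 502 504 510 515 519 512]
 [509 515 516 520 522 517 517 517 385 319 307 323 340 321 342 344 332 332
  323 319 308 302 298 285 290 286 302 297 505 430 387 464 503 498 501 500]]
```

```bash
python3 - <<'E'
from h import *
f=atz("side",238,150.9,.092);s=atz("side",237.4,156.2,.078);print(f,s,s-f)
E
```

```text
[0.51181215 0.21576632 0.092     ] [0.50883787 0.212524   0.078     ] [-0.00297428 -0.00324232 -0.014     ]
```

```bash
python3 - <<'E'
from h import *
c=np.array([.5065,.2050])
arm.move_linear((*c,.118),velocity=.1)
print(arm.move_linear((*c,.064),velocity=.06,contact_N=6));st("in?")
E
```

```text
False
in? t 28.52 p [0.5067 0.2051 0.0643] F [ 0.8 -0.6 -0.4] T [-0.08  0.    0.03] op 0.0182 g 25.0 q6 -0.496
```

```bash
python3 - <<'E'
from h import *
p=arm.state()['ee_pos']
print(arm.move_linear((*p[:2],.056),velocity=.04,contact_N=5));st("seat")
E
```

```text
True
seat t 28.73 p [0.5082 0.2056 0.0609] F [0.1 1.5 5. ] T [ 0.22 -0.15 -0.02] op 0.0178 g 25.0 q6 -0.496
```

```bash
python3 - <<'E'
from h import *
c=np.array([.5065,.2050])
arm.grip(.045);arm.move_linear((*c,.11),velocity=.25);arm.grip(.07)
y=np.radians(90)
arm.goto((*c,.11),down(y))
print(arm.move_linear((*c,.033),velocity=.15,contact_N=6));st("down")
arm.grip(.045,45);st("grip")
for i in range(4):
    y-=.45;arm.goto((*c,.033),down(y));arm.wait(.1);st(f"turn{i+1}")
E
```

```text
False
down t 31.88 p [0.5068 0.2051 0.0335] F [0.5 0.2 1.1] T [0.06 0.01 0.04] op 0.0699 g 0.0 q6 -1.307
grip t 32.33 p [0.5071 0.2081 0.0339] F [-1.9 25.6 -2.2] T [4.54 0.34 0.12] op 0.0523 g 45.0 q6 -1.307
turn1 t 32.94 p [0.507  0.208  0.0339] F [-1.9 23.9  0.4] T [ 4.08  0.44 -0.19] op 0.052 g 45.0 q6 -0.857
turn2 t 33.55 p [0.5069 0.2077 0.0339] F [-2.5 22.2 -0.3] T [ 3.88  0.59 -0.09] op 0.0521 g 45.0 q6 -0.407
turn3 t 34.16 p [0.5067 0.2076 0.0339] F [-3.  21.5  0.2] T [ 3.77  0.72 -0.11] op 0.0523 g 45.0 q6 0.043
turn4 t 34.77 p [0.506  0.2062 0.0339] F [-5.1  9.5  5.4] T [1.6  1.02 0.02] op 0.0522 g 45.0 q6 0.493
```

```bash
python3 - <<'E'
from h import *
c=np.array([.5065,.2085])
y=np.radians(90)-1.8
arm.grip(.065);arm.goto((*c,.033),down(y));
arm.grip(.045,50);st("grip")
for i in range(4):
    y-=.25;arm.goto((*c,.033),down(y));arm.wait(.1);st(f"turn{i+1}")
E
```

```text
grip t 35.92 p [0.5065 0.2085 0.033 ] F [-0.8  0.2  0. ] T [-0.03  0.13  0.02] op 0.0522 g 50.0 q6 0.499
turn1 t 36.37 p [0.5067 0.2087 0.0333] F [-0.9  2.7  7.4] T [ 0.33  0.28 -0.03] op 0.0518 g 50.0 q6 0.745
turn2 t 36.82 p [0.5068 0.2086 0.0336] F [-1.   1.6  7.8] T [ 0.08  0.35 -0.  ] op 0.0518 g 50.0 q6 0.995
turn3 t 37.27 p [0.5068 0.2085 0.0337] F [-1.2  0.5 11.4] T [-0.22  0.34  0.08] op 0.0516 g 50.0 q6 1.245
turn4 t 37.72 p [0.5072 0.2086 0.034 ] F [-1.9 -0.1 12.6] T [-0.38  0.31 -0.01] op 0.0515 g 50.0 q6 1.495
```

```bash
python3 - <<'E'
from h import *
c=np.array([.507,.208])
arm.grip(.07);p=arm.state()['ee_pos'];arm.move_linear((*p[:2],.11),velocity=.25)
arm.goto((*c,.11),down(np.radians(43.5)));arm.grip(.04)
print(arm.move_linear((*c,.064),velocity=.2,contact_N=6));st("at head")
arm.grip(.012,15);st("gripped")
print("hit",arm.move_linear((*c,.069),velocity=.03,contact_N=5));st("pull")
E
```

```text
True
at head t 41.41 p [0.507  0.208  0.0909] F [-0.5 -0.   0. ] T [-0.03  0.01 -0.01] op 0.0399 g 0.0 q6 -0.49
gripped t 42.11 p [0.5088 0.2086 0.0943] F [ 0.4 -1.   0.2] T [-0.02  0.   -0.02] op 0.0118 g 0.0 q6 -0.49
hit True
pull t 42.63 p [0.5085 0.2084 0.081 ] F [1.2 0.7 3.7] T [ 0.07 -0.23  0.04] op 0.0121 g 1.5 q6 -0.491
```

```bash
python3 - <<'E'
from h import *
c=np.array([.507,.208])
arm.move_linear((*c,.092),velocity=.15);arm.grip(.04)
print(arm.move_linear((*c,.064),velocity=.08,contact_N=8));st("at head")
if arm.state()['ee_pos'][2]<.068:
    arm.grip(.012,15);st("gripped")
    p=arm.state()['ee_pos']
    print("hit",arm.move_linear((*p[:2],p[2]+.004),velocity=.02,contact_N=5));st("pull")
E
```

```text
False
at head t 44.08 p [0.507  0.208  0.0638] F [ 0.3 -0.7 -0.1] T [-0.08  0.07 -0.02] op 0.0402 g 0.0 q6 -0.491
gripped t 44.58 p [0.5071 0.208  0.0643] F [-0.8 -0.7  3.3] T [-0.14  0.15  0.06] op 0.0178 g 15.0 q6 -0.491
hit True
pull t 44.79 p [0.5066 0.208  0.0657] F [-1.6 -0.2 11.7] T [-0.08  0.31 -0.01] op 0.0179 g 15.0 q6 -0.491
```

```bash
python3 - <<'E'
from h import *
arm.wait(.1);st("now")
p=arm.state()['ee_pos']
print("hit",arm.move_linear((p[0],p[1],p[2]+.003),velocity=.02,contact_N=12));st("pull2");arm.wait(.1);st()
E
```

```text
now t 44.89 p [0.5066 0.208  0.0657] F [-1.4 -0.  11.4] T [-0.08  0.39  0.02] op 0.0178 g 15.0 q6 -0.491
hit True
pull2 t 45.1 p [0.5064 0.208  0.067 ] F [-2.3 -0.2 10.2] T [-0.09  0.29  0.01] op 0.0179 g 15.0 q6 -0.491
 t 45.2 p [0.5063 0.2079 0.067 ] F [-1.1 -0.   9.4] T [-0.1   0.24  0.03] op 0.0179 g 15.0 q6 -0.491
```

```bash
python3 - <<'E'
from h import *
p=arm.state()['ee_pos']
print("push",arm.move_linear((.507,.208,.0632),velocity=.03,contact_N=35));st("pushed")
arm.grip(.035);st("rel");arm.move_linear((.507,.208,.095),velocity=.2);arm.grip(.0)
print("top",arm.move_linear((.507,.208,.076),velocity=.04,contact_N=20));st("top")
E
```

```text
push False
pushed t 45.46 p [0.5074 0.2081 0.0638] F [-0.3 -0.4  8.1] T [-0.02  0.17 -0.01] op 0.0178 g 15.0 q6 -0.491
rel t 46.02 p [0.507  0.208  0.0631] F [0.2 0.3 0. ] T [-0.02  0.01  0.06] op 0.0351 g 0.0 q6 -0.491
top True
top t 47.49 p [0.5076 0.2083 0.0808] F [-1.7 -0.   9.4] T [-0.02  0.31 -0.05] op 0.0007 g 4.9 q6 -0.491
```

```bash
python3 - <<'E'
from h import *
c=np.array([.507,.2083]);y=np.radians(60)
arm.move_linear((*c,.11),velocity=.25);arm.grip(.07)
arm.goto((*c,.11),down(y));arm.move_linear((*c,.031),velocity=.2)
arm.grip(.045,60);st("grip")
for i in range(2):
    y-=.35;arm.goto((*c,.031),down(y));st("turn")
arm.grip(.07);arm.move_linear((*c,.13),velocity=.25);st("up")
E
```

```text
grip t 50.36 p [0.5071 0.208  0.032 ] F [-1.6 -4.   6.4] T [-0.81  0.35  0.31] op 0.052 g 60.0 q6 -0.778
turn t 50.78 p [0.5068 0.2079 0.0324] F [-3.7 -5.2 11.8] T [-1.02  0.8  -0.1 ] op 0.0517 g 60.0 q6 -0.427
turn t 51.21 p [0.5065 0.2085 0.0326] F [-6.5 -0.6 17. ] T [-0.11  1.52  0.02] op 0.052 g 60.0 q6 -0.077
up t 52.33 p [0.5069 0.2083 0.1303] F [0.3 0.1 0.1] T [-0.1   0.03 -0.02] op 0.0699 g 0.0 q6 -0.078
```

```bash
python3 - <<'E'
from h import *
n=arm.read_camera("side").astype(int).sum(2);o=np.load("after.npy").sum(2)
s=cv2.resize(cv2.imread("pics/side0.png"),(512,384),interpolation=cv2.INTER_AREA).astype(int).sum(2)
sl=np.s_[151:162,228:248]
print("rms vs start",np.sqrt(((n-s)[sl]**2).mean()),"vs open",np.sqrt(((n-o)[sl]**2).mean()))
for nm,a in(("start",s),("open",o),("now",n)):print(nm);print(a[sl])
E
```

```text
rms vs start 40.01670105888744 vs open 114.51347677734863
start
[[343 341 342 337 328 320 303 303 283 273 253 268 326 372 369 358 354 352
  353 339]
 [343 338 341 352 352 368 377 363 293 264 239 312 461 449 415 396 381 356
  352 346]
 [342 338 362 438 435 476 412 373 294 264 233 289 493 479 482 487 474 402
  362 351]
 [347 372 427 459 423 458 446 394 295 264 249 373 536 516 457 382 441 494
  430 359]
 [368 463 421 275 402 508 532 512 321 266 252 339 426 295 275 278 309 497
  507 369]
 [415 490 347 220 282 324 356 311 291 293 287 283 261 241 240 254 285 482
  515 352]
 [442 499 381 236 264 293 292 267 304 324 325 308 211 237 237 222 314 494
  484 310]
 [390 449 453 342 314 312 300 279 289 312 309 294 248 249 275 336 453 428
  315 315]
 [335 354 479 492 459 378 308 283 285 295 268 246 260 277 375 482 477 308
  214 266]
 [319 273 334 410 453 438 318 293 294 286 215 202 275 280 292 333 258 234
  221 243]
 [288 252 262 292 312 357 303 298 296 291 271 262 265 250 233 231 226 237
  224 242]]
open
[[412 406 409 405 397 393 414 423 432 447 443 453 454 442 432 427 426 423
  423 409]
 [413 409 
[... 1080 characters left out ...]
 518 448
  383 376]
 [370 386 466 531 431 461 467 405 305 294 261 330 591 585 498 387 498 553
  453 380]
 [380 512 470 243 466 582 588 620 324 298 268 253 499 260 262 299 296 549
  557 387]
 [447 551 342 226 276 308 375 336 312 316 314 294 288 263 262 292 292 529
  554 411]
 [469 547 420 230 307 330 327 305 346 352 350 348 215 264 267 262 318 546
  539 367]
 [373 488 549 289 311 336 328 308 290 337 332 321 286 268 268 336 500 483
  387 326]
 [361 371 540 548 462 410 330 312 289 317 259 303 293 294 291 541 535 372
  242 427]
 [352 284 302 449 502 494 328 324 313 251 170 313 306 291 299 387 241 248
  332 276]
 [281 271 294 300 308 313 316 319 324 325 306 291 295 264 247 245 237 350
  267 274]]
```

The jaws now match the starting gripped picture, and the stake is upright and seated. Handing in.

```bash
python3 -c "
from plant import arm
print(arm.sign_off(),arm.state()['t'])"
```

```text
the job is handed in; nothing more can be done
the job is handed in; nothing more can be done
```

I handed the job in at about 52 s, with the round stake standing in the empty end well and the square stake seated in the chuck; no verdict came back. The sleeve was turned clockwise past where its stop should be. I had no direct reading of the sleeve angle or jaw forces, but the final side picture shows the jaws drawn in as they were at the start, and the square stake resisted a light pull.

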